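# Leak check of a paint jar

### The arm

A 6-joint arm with a two-finger parallel gripper is mounted at the origin on a cart in front of the work surface, level with it; the furniture and walls round the work are solid. World frame = base frame: x ahead of the robot, y to its left, z up, the work surface at z = 0. Lengths are in mm, angles in rad, forces in N, time in s.
With the tool pointing down it reaches from about 400 to 925 mm from the base axis. Payload 3.4 kg.
Tool frame: the origin (TCP) lies at the very end of the fingers, on their centre line; the grasp point (between the pads) lies 19 mm behind it; z points along the fingers, y is the direction in which the jaws open and shut (so a half turn about z gives the same grasp; the last joint's range is limited). The gripper opens to 85 mm and grips with 20 to 120 N. Pads are 22 mm wide; open, the fingers measure 114 mm over their backs; the gripper's body (76 mm by 85 mm) begins 54 mm behind the grasp point. The pads swing forward as they close: fully open they stand 13 mm farther back than shut.
Start: joints at [-1.403, 0.307, 1.506, -0, 1.328, -0.073], TCP at [137.659, -558.284, 231.305] pointing down, gripper open.
Joint ranges: [-3.12, 3.12], [-1.05, 2.28], [0.14, 2.33], [-1.42, 4.57], [0.1, 2.73], [-2.68, 2.68]. Speed limits (rad/s): [2.57, 2.57, 3.14, 3.14, 3.14, 3.14].

### API

Orientations are given as a 3x3 rotation matrix whose columns are the frame's x, y, z axes.
In Python, from workcell import manip gives the robot as it stands.
- The arm moves only by the shell command python3 -m creep 'ROWS'. ROWS is JSON, a list of rows, each a list of 3 entries, a list of its own where there are three numbers: the shift along the tool's x, y, z in cm, then the turn, a rotation vector about the tool's x, y, z in degrees, then the closure, from -1 (fully open) to 1 (shut). In form: [[[dx, dy, dz], [rx, ry, rz], jaw], ...]. A call has 1 to 5 rows; each row shifts and turns the commanded pose from where the row before left it, along the tool's axes as they then stand; what a row does not reach is not made up. A row lasts 1/12 s, in which the tool goes at most 41.7 mm and 7.16 degrees, less where a joint would pass 70% of its speed; a pose out of reach is approached as far as the arm can. A call is refused whole if a number of a shift passes 4.17 or a number of a turn 7.16, either way. A call with a gripper value outside its range is refused whole. The fingers move at their own pace and stop on an object; the grip force is fixed at half the most. Time passes only in rows, so rows that do not move let the fingers close. It gives the time, the measured TCP pose, the force and the opening at its end, in the units of the state.
- manip.observe(): the state, without advancing time (a new reading comes with each control period).
- manip.snapshot(name): name is "side" or "top"; returns a dict with "color" (480x640x3 uint8, red, green, blue), "K" (3x3 intrinsics, pixels), "cam_to_world" (4x4, takes a point from camera to world coordinates). Camera axes: x right, y up, looking along -z (the intrinsics and any distortion apply to the point x, -y, -z); pixel columns grow to the right and rows downward; lengths in mm; the calibration is good to about 2 mm. A picture is of the moment at which its call begins. There is no depth.
- manip.sign_off(): hands the job in, once; it reports no verdict.
The state is a dict: "t": time; "joints": joint angles; "joint_vel": joint speeds; "tau": joint torques, N m; "ee_pos": TCP position; "tcp_rot": TCP orientation; "wrist_force": force on the tool from outside, world axes, zero at the start; "wrist_torque": the same for the moment, N m; "width": finger opening in mm.
Only numpy, scipy, OpenCV 4.12 (cv2) and the standard library are available. Lean on these libraries where they do the work, as an engineer would, in place of code of your own. Each camera call takes 0.05 s, during which the arm holds its last target.

### The job

Do a leak check on the tall, narrow screw-lid jar: grasp it, lift it well clear of the worktop, tip it to about 40 degrees from upright in any direction, keep it tipped for about a second, and level it again while still in the air. Then stand it gently upright near the middle of the round cork coaster and let go. Leave the short jar and the wide jar where they are, and never tip the tall jar nearly onto its side.

Things in the scene. Friction and masses are not known exactly. Their poses are not given: they have to be found in the camera images.
- tall_jar_mid (a point): Tall, narrow paint jar with a dark body, a pale label and a black screw lid, closed: 42 mm in diameter, 88 mm tall, 60 to 130 g, loose, standing upright on the worktop. The lid is the top 20 mm; grasp it by its round body, about half-way up. This point is its centre, half-way up (44 mm above its underside), on its axis; its z axis points from the underside to the lid, so the jar's tilt is the angle of this axis from vertical.
- coaster_top (a point): Round cork coaster, 110 mm in diameter, 6 mm thick, lying fixed on the worktop to the left of the jars. This point is the centre of its upper face (6 mm above the worktop); z up. The jar standing on it has its centre 44 mm above this point.
- short_jar: Bystander: short narrow screw-lid jar, 43 mm in diameter, 64 mm tall, loose; origin at the centre of its underside, z up. Not to be moved.
- wide_jar: Bystander: wide screw-lid jar, 69 mm in diameter, 83 mm tall, loose; origin at the centre of its underside, z up. Not to be moved. The three jars stand in a row from left to right in any order, their centres at least 105 mm apart.
There are look-alikes about, which are no part of the job. Leave any blue or yellow look-alike of the part that bears tall_jar_mid alone.

How it is judged:
By the outcome, as a careful person would: the job done as asked, in the order asked, and still so for the second after the job is handed in, with the robot touching nothing.
It also fails if it takes over 45 s, if anything falls off the work surface, if the arm or the gripper's body presses on something with over 40 N, if the wrist force passes 120 N, or if a joint passes its speed limit or range.

## Working session

There is one attempt and no reset: what is moved stays moved. The work goes in short steps, Python scripts to look and compute and a shell command to move; the robot and the scene stay as the last step left them, time stands still between calls to the robot, and variables do not carry over. Pictures are saved under pics/ and viewed, and the job is handed in when it is done.

```bash
mkdir -p pics; ls; python3 - <<'E'
from workcell import manip
import cv2,numpy as np
s=manip.observe()
for k in s: print(k,np.round(s[k],3).tolist())
for n in("side","top"):
    d=manip.snapshot(n); cv2.imwrite(f"pics/{n}0.png",d["color"][:,:,::-1]); print(n,{k:(np.round(v,3).tolist()) for k,v in d.items() if k!="color"})
E
```

```text
pics
t 0.0
joints [-1.403, 0.308, 1.508, 0.0, 1.328, -0.073]
joint_vel [-0.001, -0.0, 0.0, -0.001, -0.002, 0.0]
tau [-0.001, -45.755, -25.192, -0.0, 0.014, 0.0]
ee_pos [137.538, -557.582, 230.38]
tcp_rot [[0.971, 0.239, -0.0], [0.239, -0.971, 0.002], [0.0, -0.002, -1.0]]
wrist_force [-0.953, 0.577, -0.953]
wrist_torque [0.037, -0.01, -0.002]
width 85.826
side {'K': [[444.164, 0.0, 315.573], [0.0, 444.164, 244.718], [0.0, 0.0, 1.0]], 'cam_to_world': [[-0.964, 0.178, -0.198, 344.982], [-0.266, -0.618, 0.74, 688.066], [0.01, 0.766, 0.643, 625.365], [0.0, 0.0, 0.0, 1.0]]}
top {'K': [[449.583, 0.0, 322.42], [0.0, 449.583, 235.41], [0.0, 0.0, 1.0]], 'cam_to_world': [[0.004, 0.985, -0.17, 367.861], [-1.0, -0.0, -0.025, 63.684], [-0.025, 0.17, 0.985, 922.035], [0.0, 0.0, 0.0, 1.0]]}
```

View pics/side0.png

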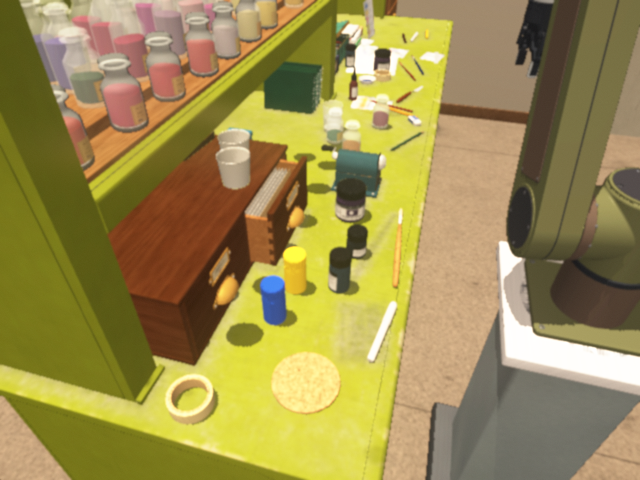

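View pics/top0.png

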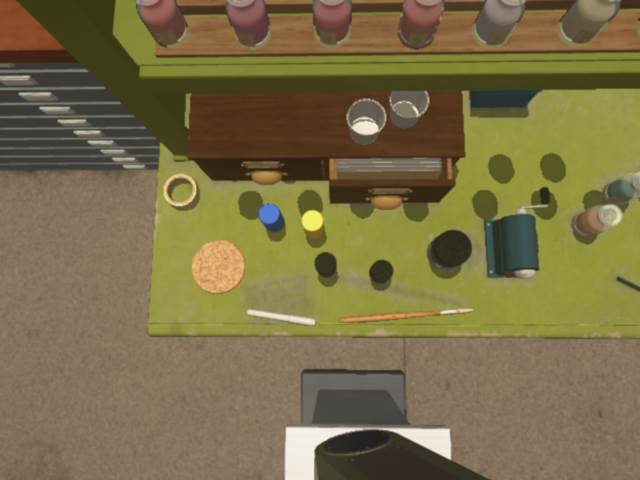

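The side view shows, left to right in robot terms, dark narrow jars at side (340,270) / top (326,265) and side (357,241) / top (381,272), and a wide one at side (350,200) / top (452,250). There are blue (273,300) and yellow (295,270) look-alikes. The cork coaster is at side (306,382) / top (218,267). The jar at side (340,270) is the taller of the two narrow dark ones. I'll confirm that in an enlarged crop and measure it.

```bash
cat > h.py <<'E'
import numpy as np,cv2
from workcell import manip
def ray(d,u,v):
    p=np.linalg.inv(d["K"])@[u,v,1]; c=np.array(d["cam_to_world"])
    return c[:3,3], c[:3,:3]@[p[0],-p[1],-p[2]]
def onz(d,u,v,z):
    o,r=ray(d,u,v); return o+r*(z-o[2])/r[2]
def proj(d,P):
    c=np.array(d["cam_to_world"]); q=c[:3,:3].T@(np.array(P)-c[:3,3]); w=np.array(d["K"])@[q[0],-q[1],-q[2]]; return w[:2]/w[2]
def tri(d1,p1,d2,p2):
    o1,r1=ray(d1,*p1);o2,r2=ray(d2,*p2)
    st=np.linalg.lstsq(np.c_[r1,-r2],o2-o1,rcond=None)[0]
    a=o1+r1*st[0];b=o2+r2*st[1];return (a+b)/2,np.linalg.norm(a-b)
E
python3 - <<'E'
from h import *
S=manip.snapshot("side");T=manip.snapshot("top")
a=cv2.resize(S["color"][160:320,240:440],None,fx=4,fy=4,interpolation=2)[:600]
cv2.imwrite("pics/c1.png",a[:,:,::-1])
a=cv2.resize(T["color"][200:335,280:480],None,fx=4,fy=4,interpolation=2)
cv2.imwrite("pics/c2.png",a[:,:,::-1])
# dark blobs
for n,d,reg in(("side",S,(160,320,310,385)),("top",T,(225,300,300,480))):
    g=d["color"].max(2);m=np.zeros_like(g);y0,y1,x0,x1=reg
    m[y0:y1,x0:x1]=(g[y0:y1,x0:x1]<45)*255
    k,l,st,c=cv2.connectedComponentsWithStats(m)
    for i in range(1,k):
        if st[i,4]>60: print(n,st[i].tolist(),c[i].round(1))
    h=cv2.cvtColor(d["color"],cv2.COLOR_RGB2HSV)
    m=cv2.inRange(h,(8,70,130),(22,255,255))
    k,l,st,c=cv2.connectedComponentsWithStats(cv2.morphologyEx(m,cv2.MORPH_CLOSE,np.ones((5,5))))
    for i in range(1,k):
        if st[i,4]>1000: print(n,"cork",st[i].tolist(),c[i].round(1), onz(d,*c[i],6).round(1))
E
```

```text
side cork [62, 0, 254, 180, 8970] [169.4  88.1] [1296.  -743.6    6. ]
side cork [387, 0, 150, 113, 9458] [479.9  51.3] [  180.9 -1552.8     6. ]
side cork [595, 28, 45, 158, 3085] [624.5 124. ] [-268.5 -892.4    6. ]
side cork [383, 114, 143, 366, 26810] [452.  278.5] [245.9   1.1   6. ]
side cork [169, 132, 137, 134, 5758] [247.4 194.2] [ 751.5 -166.4    6. ]
side cork [0, 396, 71, 84, 3150] [ 23.5 450.3] [807.2 516.1   6. ]
side cork [570, 402, 70, 78, 2775] [616.1 453.2] [ 10.3 296.3   6. ]
top [445, 231, 26, 20, 118] [461.2 240.5]
top [434, 236, 21, 31, 113] [440.3 254.6]
top cork [0, 0, 56, 49, 1834] [20.3 28.3] [1007.1  781.     6. ]
top cork [155, 0, 485, 55, 11534] [408.2  33.9] [ 981.5 -102.3    6. ]
top cork [0, 171, 640, 309, 94439] [254.  365.8] [264.2 221.5   6. ]
top cork [192, 240, 53, 54, 2243] [217.9 266.4] [461.2 302.    6. ]
```

View pics/c1.png

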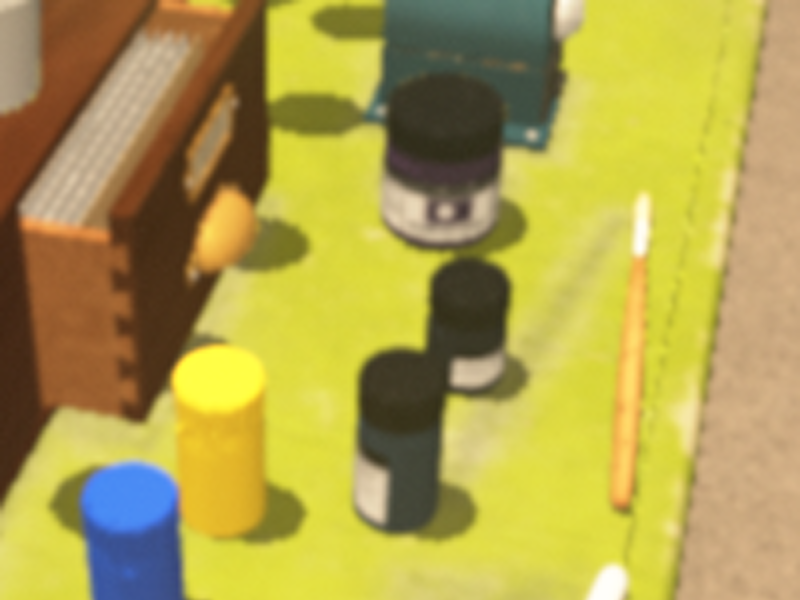

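View pics/c2.png

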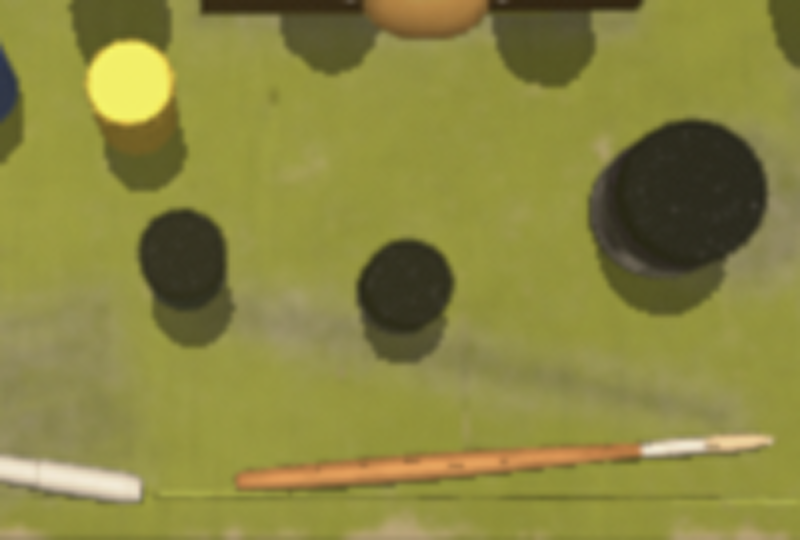

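The crops show two dark narrow jars. The one at side (340,270) / top (326,263) is clearly tall (body about twice its width, pale label), while (357,241) is the short one. The blue and yellow ones are excluded, so the target is side (340,270).

```bash
python3 - <<'E'
from h import *
S=manip.snapshot("side");T=manip.snapshot("top")
p=(340.3,254.3);q=(325.5,262.8)
print("lid",onz(S,*p,88).round(1),onz(T,*q,88).round(1),tri(S,p,T,q))
print("short",onz(S,240+470/4,160+282/4,64).round(1),onz(T,280+405/4,200+285/4,64).round(1))
print("wide",onz(T,280+694/4,200+192/4,83).round(1))
print("yellow",onz(S,240+219/4,160+374/4,88).round(1),onz(T,280+130/4,200+82/4,88).round(1),"blue",onz(T,269.5,214,88).round(1))
h=cv2.cvtColor(S["color"],cv2.COLOR_RGB2HSV); print(h[382,306],h[340,300])
m=np.zeros((480,640),np.uint8); m[345:420,262:350]=cv2.inRange(h[345:420,262:350],(8,60,130),(25,170,255))
k,l,st,c=cv2.connectedComponentsWithStats(cv2.morphologyEx(m,cv2.MORPH_CLOSE,np.ones((5,5))))
for i in range(1,k):
    if st[i,4]>500: print(st[i],c[i],onz(S,*c[i],6))
print("edge front",onz(T,400,330,0),"drawer handle",onz(T,387,202,60),"white/brush ends",onz(T,314,322,5))
print("shelf lip bottom edge (z guess 300,500)",onz(T,400,85,300),onz(T,400,85,500))
# side body centres
for P in([472,44,0],):print(proj(S,P))
E
```

```text
lid [459.4  83.7  88. ] [459.8  79.2  88. ] (array([460.20268705,  79.29773926,  84.10435722]), np.float64(0.0042989372475447435))
short [447.3 -25.1  64. ] [446.4 -26.6  64. ]
wide [ 488.4 -160.2   83. ]
yellow [540.3 104.7  88. ] [540.2 104.1  88. ] blue [553.  186.1  88. ]
[ 23 125 253] [ 29 180 227]
[ 271  352   70   63 3327] [305.79561166 382.7889991 ] [459.93305067 307.2863048    6.        ]
edge front [334.63356537 -68.5479745    0.        ] drawer handle [582.91192516 -40.75405948  60.        ] white/brush ends [349.7071765  103.51421972   5.        ]
shelf lip bottom edge (z guess 300,500) [701.38513519 -34.55306891 300.        ] [594.14880724  -2.96751142 500.        ]
[336.66963065 273.32119906]
```

The lid top measured at z=88 gives the jar at (459.5, 81) from both views, within 5 mm, and triangulation puts it at z 84 against the required 88. The coaster is at about (460.5, 304.5), the short jar at (447,-26), and the yellow look-alike at (540,104). Reach is fine. I'll start by moving round the base.

```bash
python3 -m creep '[[[3,-1.3,0],[0,0,0],-1],[[3.5,-1.5,0],[0,0,0],-1],[[3.5,-1.5,0],[0,0,0],-1],[[3.5,-1.5,0],[0,0,0],-1],[[3.5,-1.5,0],[0,0,0],-1]]'
cat > go.py <<'E'
import sys
from h import *
s=manip.observe();R=np.array(s["tcp_rot"]);p=np.array(s["ee_pos"])
t=np.array([float(a) for a in sys.argv[1:4]])
print("t",s["t"],"p",p.round(1),"w",round(float(s["width"]),1),"F",np.round(s["wrist_force"],1),"q",np.round(s["joints"],2))
print("R",R.round(3).tolist())
print("delta tool cm",(R.T@(t-p)/10).round(2))
# rotation to x=(1,0,0), z down
from scipy.spatial.transform import Rotation as Ro
a=np.radians(float(sys.argv[4]) if len(sys.argv)>4 else 0)
W=np.array([[np.cos(a),0,np.sin(a)],[0,-1,0],[np.sin(a),0,-np.cos(a)]])
print("turn deg",np.degrees(Ro.from_matrix(R.T@W).as_rotvec()).round(2))
E
python3 go.py 460 -200 220
```

```text
t: 0.72
ee_pos: [286.2, -445.6, 231.3]
tcp_rot: [[0.971, 0.239, 0.0], [0.239, -0.971, -0.0], [0.0, 0.0, -1.0]]
wrist_force: [0.8, -0.4, -0.2]
width: 85.3
t 0.7167 p [ 286.2 -445.6  231.3] w 85.3 F [ 0.8 -0.4 -0.2] q [-1.08  0.24  1.6   0.    1.3   0.25]
R [[0.971, 0.239, 0.0], [0.239, -0.971, -0.0], [0.0, 0.0, -1.0]]
delta tool cm [ 22.74 -19.7    1.13]
turn deg [ 0.000e+00 -1.000e-02  1.381e+01]
```

```bash
python3 -m creep '[[[2.6,-2.2,0],[0,0,2.8],-1],[[2.6,-2.2,0],[0,0,2.8],-1],[[2.6,-2.4,0],[0,0,2.8],-1],[[2.6,-2.5,0],[0,0,2.8],-1],[[2.6,-2.5,0],[0,0,2.6],-1]]'
python3 go.py 460 81 200
```

```text
t: 1.13
ee_pos: [397.6, -309.8, 231.4]
tcp_rot: [[1.0, -0.002, -0.0], [-0.002, -1.0, -0.0], [-0.0, 0.0, -1.0]]
wrist_force: [0.5, -0.2, -0.5]
width: 85.5
t 1.1333 p [ 397.6 -309.8  231.4] w 85.5 F [ 0.5 -0.2 -0.5] q [-0.75  0.21  1.65 -0.    1.29  0.83]
R [[1.0, -0.002, -0.0], [-0.002, -1.0, -0.0], [-0.0, 0.0, -1.0]]
delta tool cm [  6.17 -39.09   3.14]
turn deg [ 0.   0.  -0.1]
```

```bash
python3 -m creep '[[[1.2,-3.8,0],[0,0,0],-1],[[1.2,-3.8,0],[0,0,0],-1],[[1.2,-3.8,0],[0,0,0],-1],[[1.2,-3.8,0],[0,0,0],-1],[[1.2,-3.8,0],[0,0,0],-1]]'
python3 -m creep '[[[0,-3.8,0.6],[0,0,0],-1],[[0,-3.8,0.6],[0,0,0],-1],[[0,-3.8,0.6],[0,0,0],-1],[[0,-3.8,0.6],[0,0,0],-1],[[0,-3.8,0.6],[0,0,0],-1]]'
python3 go.py 460 81 120
```

```text
t: 1.55
ee_pos: [457.2, -119.6, 231.4]
tcp_rot: [[1.0, 0.001, 0.0], [0.001, -1.0, -0.0], [0.0, 0.0, -1.0]]
wrist_force: [0.7, -1.0, -0.6]
width: 85.4
t: 1.97
ee_pos: [456.4, 70.4, 201.3]
tcp_rot: [[1.0, 0.001, 0.001], [0.001, -1.0, 0.0], [0.001, -0.0, -1.0]]
wrist_force: [0.9, -0.4, 0.1]
width: 85.3
t 1.9667 p [456.4  70.4 201.3] w 85.3 F [ 0.9 -0.4  0.1] q [ 0.06  0.18  1.78 -0.    1.19  1.63]
R [[1.0, 0.001, 0.001], [0.001, -1.0, 0.0], [0.001, -0.0, -1.0]]
delta tool cm [ 0.35 -1.06  8.13]
turn deg [-0.   -0.04  0.05]
```

```bash
python3 -m creep '[[[0.1,-0.3,2],[0,0,0],-1],[[0.1,-0.3,2],[0,0,0],-1],[[0.1,-0.3,2],[0,0,0],-1],[[0.05,-0.16,2],[0,0,0],-1],[[0,0,0],[0,0,0],-1]]'
python3 go.py 460 81 28
python3 - <<'E'
from h import *
S=manip.snapshot("side");T=manip.snapshot("top")
a=cv2.resize(S["color"][180:320,260:440],None,fx=4,fy=4);b=cv2.resize(T["color"][200:335,260:440],None,fx=4,fy=4)
cv2.imwrite("pics/d1.png",a[:,:,::-1]);cv2.imwrite("pics/d2.png",b[:,:,::-1])
E
```

```text
t: 2.38
ee_pos: [457.5, 79.4, 118.3]
tcp_rot: [[1.0, 0.002, -0.007], [0.002, -1.0, -0.0], [-0.007, 0.0, -1.0]]
wrist_force: [-1.8, -0.4, -0.7]
width: 85.4
t 2.3833 p [457.5  79.4 118.3] w 85.4 F [-1.8 -0.4 -0.7] q [0.08 0.28 1.88 0.   0.98 1.65]
R [[1.0, 0.002, -0.007], [0.002, -1.0, -0.0], [-0.007, 0.0, -1.0]]
delta tool cm [ 0.31 -0.16  9.03]
turn deg [0.03 0.39 0.11]
```

View pics/d1.png

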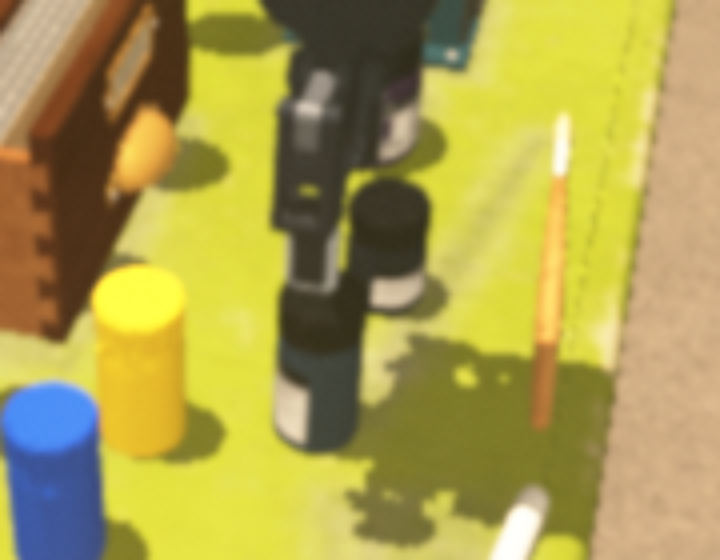

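View pics/d2.png

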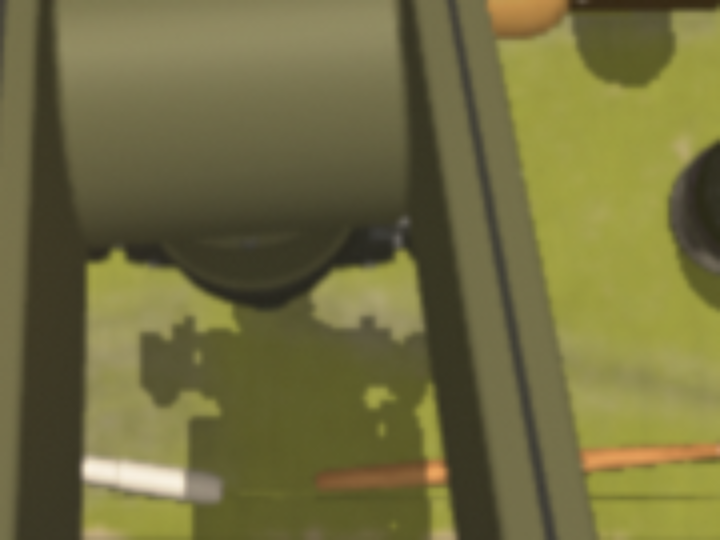

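```bash
python3 - <<'E'
from h import *
S=manip.snapshot("side")
for z in(118,131): print(onz(S,338,252.5,z).round(1))
print(proj(S,[457.5,123,131]),proj(S,[459.5,81,0]),proj(S,[459.5,81,88]))
E
```

```text
[457.9 113.9 118. ]
[455.  128.6 131. ]
[337.33538931 250.16342198] [338.50775209 287.05159524] [340.56168319 253.36472547]
```

The side crop shows the finger tip at about (338,252), just in front of the lid centred at (340,254). It matches the projected TCP, so the alignment is good. Descending.

```bash
python3 -m creep '[[[0.2,-0.16,2],[0,0.4,0],-1],[[0,0,2],[0,0,0],-1],[[0,0,2],[0,0,0],-1],[[0,0,1.5],[0,0,0],-1],[[0,0,1],[0,0,0],-1]]'
python3 -m creep '[[[0,0,0.4],[0,0,0],-1],[[0,0,0],[0,0,0],-1]]'
python3 go.py 460 81 28
```

```text
t: 2.95
ee_pos: [463.6, 80.4, 36.5]
tcp_rot: [[1.0, 0.0, 0.009], [0.0, -1.0, 0.0], [0.009, -0.0, -1.0]]
wrist_force: [0.3, 0.2, 0.7]
width: 85.2
t: 3.12
ee_pos: [463.4, 80.5, 32.6]
tcp_rot: [[1.0, 0.0, 0.008], [0.0, -1.0, 0.0], [0.008, -0.0, -1.0]]
wrist_force: [0.5, 0.1, 0.6]
width: 85.1
t 3.1167 p [463.4  80.5  32.6] w 85.1 F [0.5 0.1 0.6] q [ 0.08  0.42  1.98 -0.    0.74  1.65]
R [[1.0, 0.0, 0.008], [0.0, -1.0, 0.0], [0.008, -0.0, -1.0]]
delta tool cm [-0.34 -0.05  0.46]
turn deg [-0.   -0.43  0.02]
```

```bash
python3 -m creep '[[[-0.35,-0.05,0.4],[0,-0.45,0],-1],[[0,0,0],[0,0,0],-1],[[0,0,0],[0,0,0],0]]'
python3 go.py 459.5 81 28
```

```text
t: 3.37
ee_pos: [459.7, 81.3, 29.0]
tcp_rot: [[1.0, 0.001, 0.0], [0.001, -1.0, 0.0], [0.0, -0.0, -1.0]]
wrist_force: [0.3, 0.1, -0.8]
width: 75.3
t 3.3667 p [459.7  81.3  29. ] w 75.3 F [ 0.3  0.1 -0.8] q [0.08 0.42 1.98 0.   0.74 1.65]
R [[1.0, 0.001, 0.0], [0.001, -1.0, 0.0], [0.0, -0.0, -1.0]]
delta tool cm [-0.02  0.03  0.1 ]
turn deg [-0.01 -0.02  0.05]
```

```bash
python3 -m creep '[[[0,0,0],[0,0,0],0.2],[[0,0,0],[0,0,0],0.5],[[0,0,0],[0,0,0],1],[[0,0,0],[0,0,0],1],[[0,0,0],[0,0,0],1]]'
python3 -m creep '[[[0,0,0],[0,0,0],1],[[0,0,0],[0,0,0],1]]'
python3 go.py 459.5 81 28
```

```text
t: 3.78
ee_pos: [459.6, 81.3, 28.9]
tcp_rot: [[1.0, 0.001, 0.0], [0.001, -1.0, 0.0], [0.0, -0.0, -1.0]]
wrist_force: [-1.0, -0.8, 5.5]
width: 41.0
t: 3.95
ee_pos: [459.6, 81.3, 28.9]
tcp_rot: [[1.0, 0.001, 0.0], [0.001, -1.0, 0.0], [0.0, -0.0, -1.0]]
wrist_force: [-1.0, -0.1, 5.5]
width: 41.2
t 3.95 p [459.6  81.3  28.9] w 41.2 F [-1.  -0.1  5.5] q [0.08 0.42 1.98 0.   0.74 1.65]
R [[1.0, 0.001, 0.0], [0.001, -1.0, 0.0], [0.0, -0.0, -1.0]]
delta tool cm [-0.01  0.03  0.09]
turn deg [-0.   -0.    0.06]
```

The grip width is 41 mm, which matches the 42 mm jar. Lifting.

```bash
python3 -m creep '[[[0,0,-0.4],[0,0,0],1],[[0,0,-1],[0,0,0],1],[[0,0,-1.6],[0,0,0],1],[[0,0,-2],[0,0,0],1],[[0,0,-2],[0,0,0],1]]'
python3 -m creep '[[[0.2,0,-2.5],[0,0,0],1],[[0.3,0,-2.5],[0,0,0],1],[[0.3,0,-2.5],[0,0,0],1],[[0.2,0,-1.5],[0,0,0],1],[[0,0,0],[0,0,0],1]]'
python3 go.py 460 81 200
python3 - <<'E'
from h import *
S=manip.snapshot("side")
cv2.imwrite("pics/e1.png",S["color"][:,:,::-1])
E
```

```text
t: 4.37
ee_pos: [458.5, 81.2, 98.7]
tcp_rot: [[1.0, 0.001, -0.003], [0.001, -1.0, -0.0], [-0.003, 0.0, -1.0]]
wrist_force: [0.7, -0.5, -1.2]
width: 41.0
t: 4.78
ee_pos: [472.3, 81.5, 191.8]
tcp_rot: [[1.0, 0.001, 0.007], [0.001, -1.0, 0.001], [0.007, -0.001, -1.0]]
wrist_force: [1.2, 0.5, -0.7]
width: 41.0
t 4.7833 p [472.3  81.5 191.8] w 41.0 F [ 1.2  0.5 -0.7] q [0.08 0.21 1.76 0.   1.17 1.65]
R [[1.0, 0.001, 0.007], [0.001, -1.0, 0.001], [0.007, -0.001, -1.0]]
delta tool cm [-1.22  0.05 -0.83]
turn deg [-0.04 -0.4   0.06]
```

View pics/e1.png

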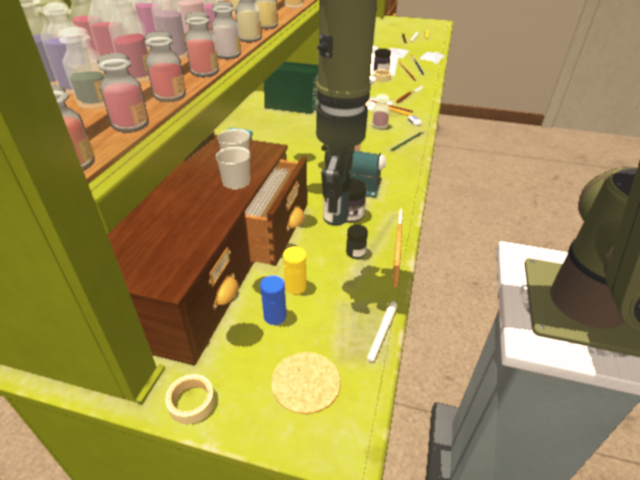

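The picture shows the jar in the gripper, hidden behind the finger around (340,205), clear of the top. The short and wide jars are unmoved. Now tipping about the jaw axis, fingers outward.

```bash
python3 -m creep '[[[0.5,0,-0.8],[0,2,0],1],[[0.8,0,-0.6],[0,4,0],1],[[0.8,0,-0.4],[0,4,0],1],[[0.8,0,-0.2],[0,4,0],1],[[0.8,0,0],[0,4,0],1]]'
python3 go.py 520 81 220 40
```

```text
t: 5.25
ee_pos: [504.2, 81.2, 211.8]
tcp_rot: [[0.951, 0.001, 0.31], [0.001, -1.0, 0.0], [0.31, 0.0, -0.951]]
wrist_force: [0.4, 1.5, -1.0]
width: 40.7
t 5.25 p [504.2  81.2 211.8] w 40.7 F [ 0.4  1.5 -1. ] q [ 0.1   0.09  1.9  -0.04  0.83  1.69]
R [[0.951, 0.001, 0.31], [0.001, -1.0, 0.0], [0.31, 0.0, -0.951]]
delta tool cm [ 1.76  0.02 -0.29]
turn deg [-0.03 21.94  0.05]
```

```bash
python3 -m creep '[[[0.8,0,0],[0,4,0],1],[[0.8,0,0],[0,4,0],1],[[0.6,0,0],[0,4,0],1],[[0.4,0,0],[0,4,0],1],[[0,0,0],[0,4,0],1]]'
python3 go.py 520 81 220 40
```

```text
t: 5.67
ee_pos: [528.3, 81.6, 222.3]
tcp_rot: [[0.787, 0.002, 0.617], [0.001, -1.0, 0.002], [0.617, -0.001, -0.787]]
wrist_force: [-0.4, -1.3, -2.1]
width: 40.9
t 5.6667 p [528.3  81.6 222.3] w 40.9 F [-0.4 -1.3 -2.1] q [ 0.13  0.04  2.13 -0.24  0.32  1.9 ]
R [[0.787, 0.002, 0.617], [0.001, -1.0, 0.002], [0.617, -0.001, -0.787]]
delta tool cm [-0.8   0.06 -0.33]
turn deg [-0.1   1.89  0.04]
```

```bash
python3 -m creep '[[[0.2,0,0],[0,1,0],1],[[0,0,0],[0,0.9,0],1],[[0,0,0],[0,0,0],1]]'
python3 go.py 520 81 220 40
python3 - <<'E'
from h import *
S=manip.snapshot("side")
cv2.imwrite("pics/f1.png",cv2.resize(S["color"][100:280,230:430],None,fx=3,fy=3)[:,:,::-1])
E
```

```text
t: 5.92
ee_pos: [527.3, 81.1, 221.1]
tcp_rot: [[0.771, 0.002, 0.637], [0.002, -1.0, 0.0], [0.637, 0.001, -0.771]]
wrist_force: [-0.7, -0.0, -1.2]
width: 41.2
t 5.9167 p [527.3  81.1 221.1] w 41.2 F [-0.7 -0.  -1.2] q [ 0.13  0.04  2.15 -0.31  0.28  1.97]
R [[0.771, 0.002, 0.637], [0.002, -1.0, 0.0], [0.637, 0.001, -0.771]]
delta tool cm [-0.64  0.01 -0.38]
turn deg [-0.02  0.42  0.09]
```

View pics/f1.png

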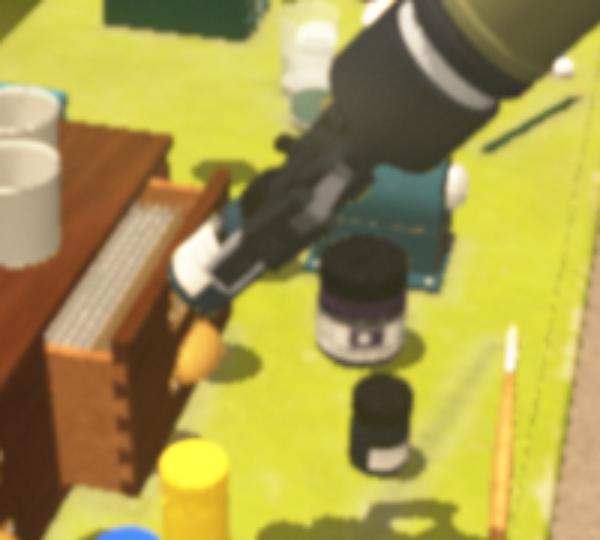

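The crop shows the jar in line with the fingers, bottom at crop (200,290) and tipped with the tool to about 40°. It is clear of the drawer front. Holding just over a second.

```bash
for i in 1 2; do python3 -m creep '[[[0,0,0],[0,0,0],1],[[0,0,0],[0,0,0],1],[[0,0,0],[0,0,0],1],[[0,0,0],[0,0,0],1],[[0,0,0],[0,0,0],1]]'; done
python3 -m creep '[[[0,0,0],[0,0,0],1],[[0,0,0],[0,0,0],1]]'
python3 -m creep '[[[-0.4,0,0],[0,-2,0],1],[[-0.6,0,0],[0,-4,0],1],[[-0.6,0,0],[0,-4,0],1],[[-0.8,0,0],[0,-4,0],1],[[-0.8,0,0],[0,-4,0],1]]'
python3 go.py 475 81 200
```

```text
t: 6.38
ee_pos: [530.8, 81.3, 224.1]
tcp_rot: [[0.768, 0.001, 0.641], [0.001, -1.0, 0.001], [0.641, -0.0, -0.768]]
wrist_force: [-0.4, 0.8, -1.5]
width: 41.1
t: 6.8
ee_pos: [530.5, 81.3, 224.0]
tcp_rot: [[0.768, 0.001, 0.641], [0.001, -1.0, 0.001], [0.641, -0.0, -0.768]]
wrist_force: [0.1, -0.7, -1.8]
width: 40.8
t: 6.97
ee_pos: [530.5, 81.3, 223.9]
tcp_rot: [[0.768, 0.001, 0.641], [0.001, -1.0, 0.001], [0.641, -0.0, -0.768]]
wrist_force: [0.7, -0.7, -0.6]
width: 41.2
t: 7.38
ee_pos: [503.5, 81.5, 207.3]
tcp_rot: [[0.929, 0.001, 0.37], [0.001, -1.0, 0.001], [0.37, -0.001, -0.929]]
wrist_force: [0.2, 0.3, -2.4]
width: 40.9
t 7.3833 p [503.5  81.5 207.3] w 40.9 F [ 0.2  0.3 -2.4] q [ 0.11  0.08  1.96 -0.06  0.73  1.71]
R [[0.929, 0.001, 0.37], [0.001, -1.0, 0.001], [0.37, -0.001, -0.929]]
delta tool cm [-2.91  0.05 -0.38]
turn deg [ -0.04 -21.72   0.07]
```

```bash
python3 -m creep '[[[-0.6,0,0],[0,-4,0],1],[[-0.6,0,0],[0,-4,0],1],[[-0.6,0,0],[0,-4,0],1],[[-0.6,0,0],[0,-4,0],1],[[-0.5,0,0],[0,-4,0],1]]'
python3 -m creep '[[[0,0,0],[0,-1.7,0],1],[[0,0,0],[0,0,0],1],[[0,0,0],[0,0,0],1]]'
python3 go.py 465 304 180
python3 - <<'E'
from h import *
S=manip.snapshot("side")
cv2.imwrite("pics/g1.png",cv2.resize(S["color"][100:280,230:430],None,fx=3,fy=3)[:,:,::-1])
E
```

```text
t: 7.8
ee_pos: [475.6, 81.3, 200.2]
tcp_rot: [[1.0, 0.001, 0.03], [0.001, -1.0, 0.0], [0.03, -0.0, -1.0]]
wrist_force: [0.4, -0.3, -2.1]
width: 41.4
t: 8.05
ee_pos: [476.3, 81.2, 199.5]
tcp_rot: [[1.0, 0.001, 0.003], [0.001, -1.0, -0.0], [0.003, 0.0, -1.0]]
wrist_force: [-0.6, 1.0, -1.8]
width: 41.2
t 8.05 p [476.3  81.2 199.5] w 41.2 F [-0.6  1.  -1.8] q [ 0.08  0.21  1.74 -0.    1.19  1.65]
R [[1.0, 0.001, 0.003], [0.001, -1.0, -0.0], [0.003, 0.0, -1.0]]
delta tool cm [ -1.12 -22.28   1.95]
turn deg [ 0.   -0.2   0.05]
```

View pics/g1.png

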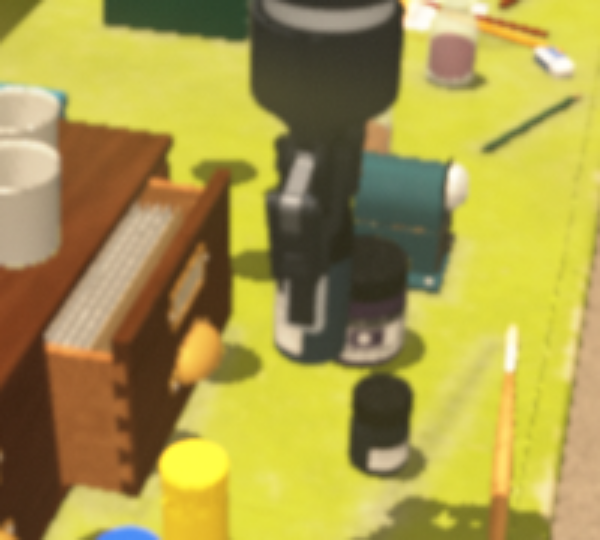

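The jar hangs level in the fingers. Carrying it to the coaster at (460.5, 304.5). The TCP was at z 28.9 when the jar stood on the worktop, so contact is expected at about 35.

```bash
python3 -m creep '[[[-0.1,-1.5,0],[0,-0.2,0],1],[[-0.2,-2.5,0],[0,0,0],1],[[-0.2,-3,0.3],[0,0,0],1],[[-0.2,-3,0.3],[0,0,0],1],[[-0.2,-3,0.3],[0,0,0],1]]'
python3 -m creep '[[[-0.2,-3,0.5],[0,0,0],1],[[-0.2,-3,0.5],[0,0,0],1],[[-0.2,-2,0.5],[0,0,0],1],[[-0.1,-1.2,0.5],[0,0,0],1],[[0,0,0],[0,0,0],1]]'
python3 go.py 460.5 304.5 100
```

```text
t: 8.52
ee_pos: [465.6, 212.2, 191.0]
tcp_rot: [[1.0, 0.0, 0.0], [0.0, -1.0, 0.0], [0.0, -0.0, -1.0]]
wrist_force: [0.7, -0.1, -2.1]
width: 40.6
t: 8.93
ee_pos: [458.1, 305.0, 169.9]
tcp_rot: [[1.0, 0.004, -0.002], [0.004, -1.0, 0.0], [-0.002, -0.0, -1.0]]
wrist_force: [-0.1, -0.2, -1.5]
width: 41.0
t 8.9333 p [458.1 305.  169.9] w 41.0 F [-0.1 -0.2 -1.5] q [0.51 0.33 1.64 0.   1.17 2.08]
R [[1.0, 0.004, -0.002], [0.004, -1.0, 0.0], [-0.002, -0.0, -1.0]]
delta tool cm [0.25 0.05 6.99]
turn deg [-0.01  0.1   0.21]
```

```bash
python3 -m creep '[[[0.1,0,1.5],[0,0,0.2],1],[[0.1,0,2.5],[0,0.1,0],1],[[0,0,2.5],[0,0,0],1],[[0,0,2.0],[0,0,0],1],[[0,0,1.5],[0,0,0],1]]'
python3 -m creep '[[[0,0,0.8],[0,0,0],1],[[0,0,0],[0,0,0],1],[[0,0,0],[0,0,0],1]]'
python3 go.py 460.5 304.5 35
python3 - <<'E'
from h import *
S=manip.snapshot("side")
cv2.imwrite("pics/k1.png",cv2.resize(S["color"][270:430,210:410],None,fx=3.5,fy=3.5)[:,:,::-1])
E
```

```text
t: 9.35
ee_pos: [460.3, 301.2, 69.4]
tcp_rot: [[1.0, -0.003, -0.001], [-0.003, -1.0, -0.002], [-0.001, 0.002, -1.0]]
wrist_force: [-0.8, -0.2, -0.4]
width: 41.1
t: 9.6
ee_pos: [461.5, 302.5, 63.1]
tcp_rot: [[1.0, -0.003, 0.001], [-0.003, -1.0, -0.0], [0.001, 0.0, -1.0]]
wrist_force: [0.7, 0.6, -0.5]
width: 40.9
t 9.6 p [461.5 302.5  63.1] w 40.9 F [ 0.7  0.6 -0.5] q [ 0.5   0.45  1.76 -0.    0.92  2.08]
R [[1.0, -0.003, 0.001], [-0.003, -1.0, -0.0], [0.001, 0.0, -1.0]]
delta tool cm [-0.1  -0.2   2.81]
turn deg [ 0.02 -0.05 -0.18]
```

View pics/k1.png

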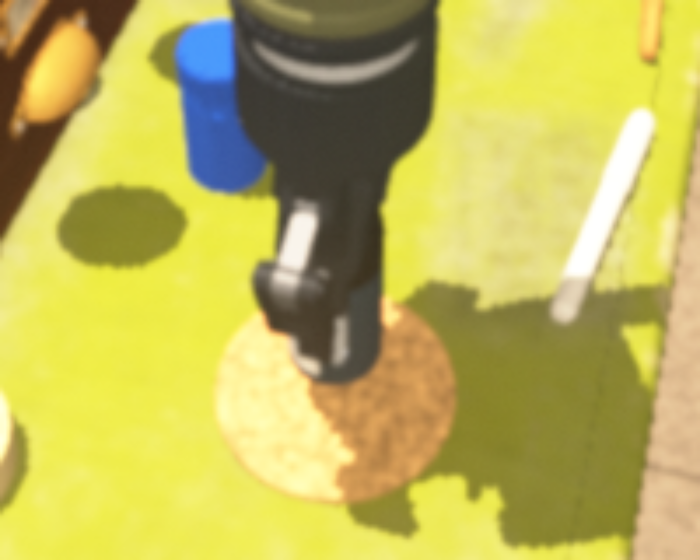

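The picture shows the jar above the cork, with its underside at crop (337,370) and about 28 mm still to go. Lowering slowly.

```bash
python3 -m creep '[[[-0.1,-0.2,0.8],[0,0,-0.2],1],[[0,0,0.8],[0,0,0],1],[[0,0,0.5],[0,0,0],1],[[0,0,0.3],[0,0,0],1],[[0,0,0],[0,0,0],1]]'
python3 -m creep '[[[0,0,0.1],[0,0,0],1],[[0,0,0.1],[0,0,0],1],[[0,0,0],[0,0,0],1]]'
python3 go.py 460.5 304.5 35
```

```text
t: 10.07
ee_pos: [459.7, 304.9, 37.9]
tcp_rot: [[1.0, 0.001, -0.001], [0.001, -1.0, -0.001], [-0.001, 0.001, -1.0]]
wrist_force: [-0.2, 0.5, -1.1]
width: 41.0
t: 10.32
ee_pos: [460.5, 305.3, 36.8]
tcp_rot: [[1.0, 0.001, 0.001], [0.001, -1.0, 0.0], [0.001, -0.0, -1.0]]
wrist_force: [0.3, 0.6, -0.9]
width: 40.8
t 10.3167 p [460.5 305.3  36.8] w 40.8 F [ 0.3  0.6 -0.9] q [ 0.51  0.49  1.79 -0.    0.86  2.08]
R [[1.0, 0.001, 0.001], [0.001, -1.0, 0.0], [0.001, -0.0, -1.0]]
delta tool cm [0.   0.08 0.18]
turn deg [-0.   -0.05  0.06]
```

```bash
python3 -m creep '[[[0,0,0.1],[0,0,0],1],[[0,0,0],[0,0,0],1]]'; python3 -m creep '[[[0,0,0.05],[0,0,0],1],[[0,0,0],[0,0,0],1]]'
```

```text
t: 10.48
ee_pos: [460.5, 305.3, 35.9]
tcp_rot: [[1.0, 0.001, 0.001], [0.001, -1.0, 0.0], [0.001, -0.0, -1.0]]
wrist_force: [-0.3, -0.3, -1.1]
width: 41.0
t: 10.65
ee_pos: [460.4, 305.2, 35.4]
tcp_rot: [[1.0, 0.001, 0.001], [0.001, -1.0, 0.0], [0.001, -0.0, -1.0]]
wrist_force: [-0.1, -0.1, -0.9]
width: 40.8
```

```bash
python3 -m creep '[[[0,0,0.05],[0,0,0],1],[[0,0,0],[0,0,0],1]]'; python3 -m creep '[[[0,0,0.05],[0,0,0],1],[[0,0,0],[0,0,0],1]]'
```

```text
t: 10.82
ee_pos: [460.5, 305.3, 35.0]
tcp_rot: [[1.0, 0.001, 0.001], [0.001, -1.0, 0.0], [0.001, -0.0, -1.0]]
wrist_force: [-0.6, -0.0, -1.1]
width: 40.9
t: 10.98
ee_pos: [460.5, 305.2, 35.0]
tcp_rot: [[1.0, 0.001, 0.001], [0.001, -1.0, 0.0], [0.001, -0.0, -1.0]]
wrist_force: [-1.4, -0.7, 4.3]
width: 40.8
```

Contact at z 35.0 as predicted, with +4 N. Releasing.

```bash
python3 -m creep '[[[0,0,0],[0,0,0],0.1],[[0,0,0],[0,0,0],0],[[0,0,0],[0,0,0],-0.5],[[0,0,0],[0,0,0],-1],[[0,0,0],[0,0,0],-1]]'
python3 -m creep '[[[0,0,0],[0,0,0],-1],[[0,0,0],[0,0,0],-1],[[0,0,0],[0,0,0],-1]]'
python3 - <<'E'
from h import *
S=manip.snapshot("side")
cv2.imwrite("pics/m1.png",cv2.resize(S["color"][270:430,210:410],None,fx=3.5,fy=3.5)[:,:,::-1])
E
```

```text
t: 11.4
ee_pos: [460.4, 305.3, 34.2]
tcp_rot: [[1.0, 0.001, 0.001], [0.001, -1.0, -0.0], [0.001, 0.0, -1.0]]
wrist_force: [0.4, 1.2, 0.0]
width: 76.8
t: 11.65
ee_pos: [460.4, 305.2, 34.2]
tcp_rot: [[1.0, 0.001, 0.001], [0.001, -1.0, -0.0], [0.001, 0.0, -1.0]]
wrist_force: [-0.4, -0.6, -0.0]
width: 85.3
```

View pics/m1.png

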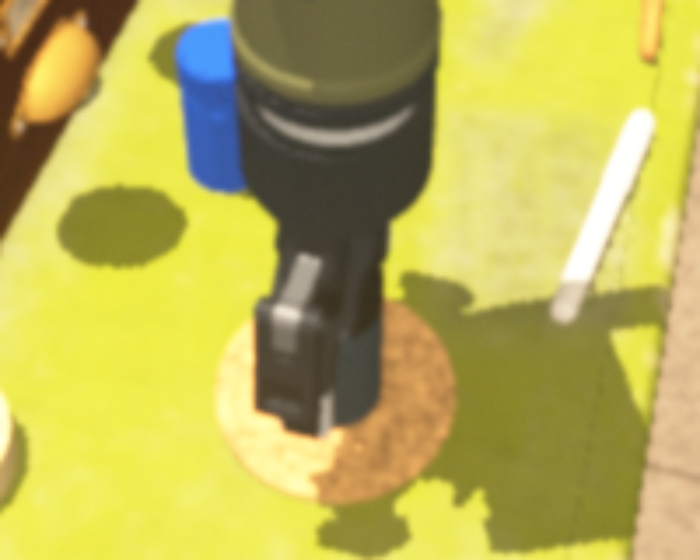

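The jar stands on the cork with the fingers open around it (finger at crop (295,370)). Retreating straight up.

```bash
python3 -m creep '[[[0,0,-0.6],[0,0,0],-1],[[0,0,-1],[0,0,0],-1],[[0,0,-1.5],[0,0,0],-1],[[0,0,-2],[0,0,0],-1],[[0,0,-2],[0,0,0],-1]]'
python3 -m creep '[[[0.1,0,-2.5],[0,0,0],-1],[[0.2,0,-2.5],[0,0,0],-1],[[0.2,0,-2.5],[0,0,0],-1],[[0.2,0,-2.5],[0,0,0],-1],[[0,0,0],[0,0,0],-1]]'
python3 -m creep '[[[0,3.5,0],[0,0,0],-1],[[0,3.5,0],[0,0,0],-1],[[0,3.5,0],[0,0,0],-1],[[0,3.5,0],[0,0,0],-1],[[0,3.5,0],[0,0,0],-1]]'
python3 -m creep '[[[0,3.5,0],[0,0,0],-1],[[0,2,0],[0,0,0],-1],[[0,0,0],[0,0,0],-1]]'
python3 - <<'E'
from h import *
S=manip.snapshot("side");T=manip.snapshot("top")
cv2.imwrite("pics/n1.png",cv2.resize(S["color"][150:430,210:430],None,fx=2.1,fy=2.1)[:,:,::-1]);cv2.imwrite("pics/n2.png",T["color"][:,:,::-1])
E
```

```text
t: 12.12
ee_pos: [460.1, 305.1, 106.7]
tcp_rot: [[1.0, 0.001, 0.001], [0.001, -1.0, -0.0], [0.001, 0.0, -1.0]]
wrist_force: [0.1, -0.2, -0.3]
width: 85.3
t: 12.53
ee_pos: [470.7, 307.0, 212.1]
tcp_rot: [[1.0, 0.001, 0.011], [0.001, -1.0, 0.006], [0.011, -0.006, -1.0]]
wrist_force: [0.3, 0.5, 0.9]
width: 85.2
t: 12.95
ee_pos: [466.8, 128.9, 205.9]
tcp_rot: [[1.0, 0.002, 0.002], [0.002, -1.0, 0.0], [0.002, -0.0, -1.0]]
wrist_force: [0.7, 0.4, -0.1]
width: 85.3
t: 13.2
ee_pos: [466.9, 71.7, 205.8]
tcp_rot: [[1.0, -0.003, 0.001], [-0.003, -1.0, -0.002], [0.001, 0.002, -1.0]]
wrist_force: [0.1, -0.0, -0.8]
width: 85.6
```

View pics/n1.png

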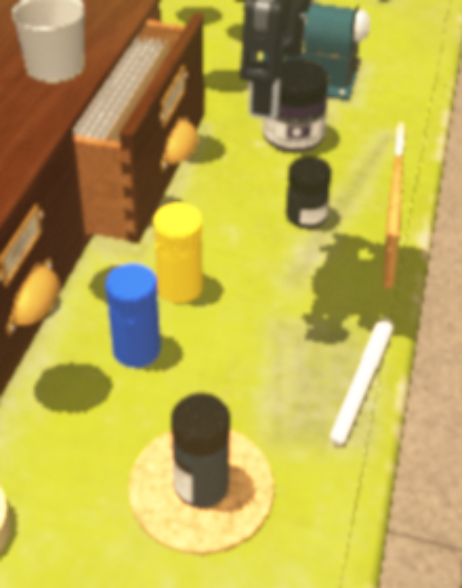

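View pics/n2.png

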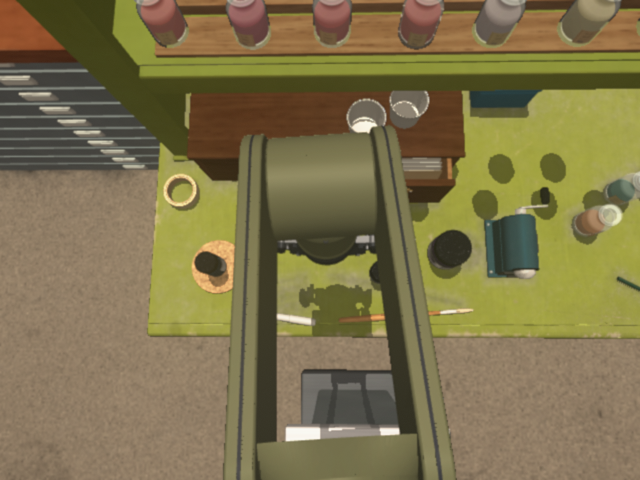

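Both views show the jar upright on the cork: lid in the side crop at (201,414), lid in the top view at (209,263). The bystanders and look-alikes are where they were.

```bash
python3 - <<'E'
from h import *
S=manip.snapshot("side");T=manip.snapshot("top")
print(onz(S,305.7,346.9,94).round(1),onz(T,208.5,262,94).round(1))
print("expected base px",proj(S,[460.5,305,6]),proj(S,[460.5,305,94]))
# bystander change vs first picture
a=cv2.imread("pics/side0.png")[:,:,::-1].astype(int)
for n,(y0,y1,x0,x1) in dict(short=(226,258,346,370),wide=(200,222,334,368),yellow=(246,295,282,310),blue=(276,325,260,288)).items():
    print(n,np.abs(a-S["color"].astype(int))[y0:y1,x0:x1].mean().round(2))
s=manip.observe();print(s["t"],np.round(s["joint_vel"],3))
E
```

```text
[460.5 304.4  94. ] [460.4 297.1  94. ]
expected base px [305.85981527 381.48114571] [305.59916499 347.23615143]
short 5.08
wide 8.14
yellow 3.41
blue 3.44
13.4 [ 0.018  0.005 -0.001 -0.003 -0.    -0.002]
```

```bash
python3 -m creep '[[[0,0,0],[0,0,0],-1],[[0,0,0],[0,0,0],-1],[[0,0,0],[0,0,0],-1]]'; python3 -c "
from workcell import manip
print(manip.sign_off())"
```

```text
t: 13.65
ee_pos: [467.4, 76.2, 205.3]
tcp_rot: [[1.0, 0.003, 0.001], [0.003, -1.0, 0.0], [0.001, -0.0, -1.0]]
wrist_force: [-0.1, -1.2, -0.6]
width: 85.1
the job is handed in; nothing more can be done
None
```

I grasped the tall dark jar by its body and lifted it until its underside was about 145 mm above the worktop. I tipped it to about 40° (measured from the tool) for just over a second, then levelled it in the air. I set it down on the coaster, feeling contact at about 4 N, released it, backed off and handed in at 13.7 s.

**Placement:** the last pictures show the jar upright on the cork with the gripper well clear. The side view puts its axis at (460.5, 304.4) against a coaster centre of about (460.5, 304.5). The top view gives y 297, so the two disagree by about 7 mm; either way it is near the middle.

**Other objects:** the short jar, wide jar and both look-alikes appear at their original pixels. The picture-difference check was slightly higher for the short jar (5) and the wide jar (8) than for the look-alikes (3.4). I put that down to the gripper and its shadow crossing those areas, but I did not check it further.

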